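Gauge the wrist gap of a cuff bracelet with a flat taper gauge

ROBOT

A 7-joint arm with a two-finger parallel gripper is mounted at the origin on the work surface. World frame = base frame: x ahead of the robot, y to its left, z up, the work surface at z = 0. Lengths are in m, angles in rad, forces in N, time in s.
With the tool pointing down it reaches from about 0.425 to 0.95 m from the base axis. Payload 4.7 kg.
Tool frame: the origin (TCP) lies midway between the tips of the shut fingers; the grasp point (between the pads) lies 19 mm behind it; z points along the fingers, y is the line along which they close (so a half turn about z gives the same grasp; the last joint's range is limited). The gripper opens to 87 mm and grips with 3 to 60 N. Pads are 19 mm wide; open, the fingers measure 117 mm over their backs; the gripper's body (75 mm by 190 mm) begins 51 mm behind the grasp point.
Start: joints at [1.171, 0.469, -0.049, 1.532, 0.024, 1.141, -0.082], TCP at [0.245, -0.629, 0.223] pointing down, gripper open.
Joint ranges: [-2.59, 2.59], [-0.33, 1.99], [-1.39, 1.29], [0.1, 2.45], [-1.04, 4.18], [0.21, 1.99], [-2.66, 2.66]. Speed limits (rad/s): [2.57, 2.57, 3.14, 3.14, 3.14, 3.14, 3.14].

INTERFACE

Orientations are given as a rotation vector (axis times angle).
In Python, from station import robot gives the robot as it stands.
- The arm moves only by the tool send_rows, never from a script. Its argument "deltas" is a list of rows, each a list of 3 entries, a list of its own where there are three numbers: the shift along the tool's x, y, z as a fraction of full scale, then the turn, a rotation vector about the tool's x, y, z as a fraction of full scale, then the opening in per cent of the stroke, from 0 (shut) to 100 (fully open). In form: [[[dx, dy, dz], [ax, ay, az], fingers], ...]. A call has exactly 10 rows; each row is the pose to reach, as a shift and turn from the pose commanded when the call began, along the tool's axes at that moment, turning the shorter way round; what a row does not reach only later rows make up. Full scale, the value 1, is 250 mm for a shift and 180 degrees for a turn. A row lasts 1/12 s, in which the tool goes at most 41.7 mm and 7.16 degrees, less where a joint would pass 70% of its speed; a pose out of reach is approached as far as the arm can. A call with a number of a shift or a turn outside -1 to 1 is refused whole. A call with a gripper value outside its range is refused whole. The fingers move at their own pace and stop on an object; "newtons" is the grip in N (left out, the last holds). Time passes only in rows, so rows that repeat a pose let the fingers close, or fill a call up. It gives the time, the measured TCP pose, the force, the opening and the grip force at its end, in the units of the state.
- robot.observe(): the state, without advancing time (a new reading comes with each control period).
- robot.snapshot(name): name is "scene" or "top"; returns (picture, depth): 384x512x3 uint8, red, green, blue; 384x512 float32, m along the optical axis (not along the pixel's ray), 0 where there is no reading.
- robot.camera_info(name): a dict with "fx", "fy", "cx", "cy" (pixels), "k1" (the pictures are not rectified: a ray, as slopes to the right and down, at radius r is drawn at 1 + k1 r^2 times it, then the intrinsics apply), "R" (3x3) and "t" (3): a world point X has camera coordinates R X + t. Camera axes: x right, y down, z forward; pixel columns grow to the right and rows downward; lengths in m; the calibration is good to about 2 mm. A picture is of the moment at which its call begins. camera_info takes no time and is no camera call.
- robot.close_job(): hands the job in; it is judged then, once.
The state is a dict: "time_s": time; "qpos": joint angles; "qvel": joint speeds; "effort": joint torques, N m; "ee_pos": TCP position; "orientation": TCP orientation; "contact_force": force on the tool from outside, world axes, zero at the start; "ft_torque": the same for the moment, N m; "opening": finger opening in m; "finger_force": force on a finger pad.
Only numpy, scipy, OpenCV 4.12 (cv2) and the standard library are available. Lean on these libraries where they do the work, as an engineer would, in place of code of your own. Each camera call takes 0.05 s, during which the arm holds its last target. There are 200 camera calls.

TASK

Measure the wrist gap of the copper cuff: slide the flat steel taper gauge along the board, narrow end first and straight, into the open gap of the cuff until both its edges feel snug against the two ends of the cuff. Press it in gently so the cuff is not forced, then let go and leave it lying flat in the gap so that I can read it; leave the other things where they are.

Things in the scene. Friction and masses are not known exactly. Their poses are not given: they have to be found in the camera images.
- jig: Fixed plywood board, 360 x 240 x 12 mm, lacquered and waxed, with an oak saddle block near its far end that clamps the back of the cuff. Origin: centre of its underside, on the table; x points from the free near part of the board to the block, z up. The cuff's oval is centred at x = +85 mm; the top of the clamp screw, its highest part, is 55 mm above the table.
- gap (a point): Nominal middle of the cuff's open gap, on the board's top face (12 mm above the table). x points straight into the gap, the way the gauge goes in; y points along the gap, to the left cuff end. Each real cuff end stands 11.5 to 15.5 mm to its side, so the true middle may be 2 mm off.
- gauge: Loose flat steel taper gauge, 135 mm long, 3 mm thick, about 0.11 kg, flat on the board, too thin to grip well. Handle 60 x 42 mm, parallel, then 75 mm narrowing evenly to the 17 mm wide square tip. Origin: underside, middle of the handle; x to the tip, z up. Fingertips pressed on its top with 5 to 15 N drag and turn it; steel slides far more easily on the waxed board than under the fingers.
- gauge_tip (a point): Middle of the narrow end of the gauge, on its underside, 105 mm along x from the gauge's origin. When the gauge is snug the tip is some 18 to 42 mm past the gap, depending on how wide that cuff is.
- cuff_left: Left arm of the copper cuff bracelet: band 18 mm high, 2.5 mm thick, standing on edge on the board, open towards the near side. Origin: at the clamped back of the cuff, on the board's top, 52.5 mm beyond the gap along x. The arm is stiff, but bent in or out up to 0.04 rad by hand, so the gap is anywhere from 23 to 31 mm wide. Inside the cuff 50 mm past the gap are free.
- cuff_right: Right arm of the same cuff, the mirror image of the left one, bent by its own amount. Origin at the clamped back, as for the left arm.
- pliers: Loose pliers with orange handles, 150 mm long, 40 mm wide, 15 mm high, lying on the table to the right of the board; not part of the job. Origin under the pivot, x along the jaws.
- spool: Loose cream spool, 32 mm across, 52 mm high, upright on the far left corner of the board; not part of the job. Origin under its centre.
- bead_dish: Loose white dish of beads, 84 mm across, 24 mm high, on the table to the left of the board; not part of the job. Origin under its centre.
There are look-alikes about, which are no part of the job. Of the things that look like the gauge, the middle-sized one is meant.

How it is judged:
On the way:
1. the gauge lies straight in the gap and is snug: both ends of the cuff press on its edges (contact force between gauge and cuff_left above 0.5 N and contact force between gauge and cuff_right above 0.5 N and x of gauge_tip in the frame of gap above 0.014 m and angle between the x axis of gauge and the x axis of gap, either way round below 0.12 rad and angle between gauge's own z axis and vertical below 0.04 rad), for 0.1 s.
At the end, for the whole second after the job is handed in: The gauge lies flat and still on the board, narrow end in the cuff's gap by more than 14 mm, within 0.12 rad of straight, and still touching both ends of the cuff; it has been pressed snug (over 0.5 N on each end) without forcing (20 N) (x of gauge_tip in the frame of gap above 0.014 m and contact force between gauge and cuff_left above 0.05 N and contact force between gauge and cuff_right above 0.05 N and angle between the x axis of gauge and the x axis of gap, either way round below 0.12 rad and angle between gauge's own z axis and vertical below 0.04 rad and linear speed of gauge below 0.01 m/s).
It fails at once if the cuff is forced: the gauge presses an end of it with more than 20 N (contact force between gauge and cuff_left above 20 N or contact force between gauge and cuff_right above 20 N).
It fails at once if the pliers, the spool or the bead dish is moved more than 20 mm (distance of any of pliers, spool, bead_dish from where it was at the start of the episode above 0.02 m).
It fails at once if the gauge is lifted off instead of slid: its handle rises more than 20 mm above the board (height (world z) of gauge above 0.032 m).
It also fails if it takes over 61 s, if anything falls off the work surface, if the arm or the gripper's body presses on something with over 40 N, if the wrist force passes 120 N, or if a joint passes its speed limit or range.

## Working session

There is one attempt and no reset: what is moved stays moved. The work goes in short steps, Python scripts to look and compute and a tool call to move; the robot and the scene stay as the last step left them, time stands still between calls to the robot, and variables do not carry over. Pictures are saved under pics/ and viewed, at most 10 in all, crops included, and the job is handed in when it is done.

Besides the shell and the picture viewer there is one more tool, called after "Call:" as name(argument=value, ...), one argument or row to a line, values as JSON. send_rows: Moves the arm, as the interface text tells. Shift numbers are shares of 250 mm and turn numbers shares of 180 degrees, none past 1 either way. Its arguments: {"type":"object","properties":{"deltas":{"type":"array","items":{"type":"array"}},"newtons":{"type":"number"}},"required":["deltas"]}

```bash
ls; mkdir -p pics
python3 - <<'E'
from station import robot
import cv2,numpy as np
for n in("top","scene"):
    p,d=robot.snapshot(n); cv2.imwrite(f"pics/{n}0.png",p[:,:,::-1]); np.save(f"pics/{n}0.npy",d)
    print(robot.camera_info(n))
o=robot.observe();print({k:np.round(v,3) for k,v in o.items()})
E
```

```text
pics
{'fx': 379.1293354443416, 'fy': 379.1293354443416, 'cx': 252.79708105212282, 'cy': 188.8598667712775, 'k1': -0.11119107114483036, 'R': array([[ 2.03753333e-02, -9.99791958e-01,  9.41208597e-04],
       [-9.93508467e-01, -2.03526430e-02, -1.11922727e-01],
       [ 1.11918599e-01,  1.34536416e-03, -9.93716467e-01]]), 't': array([0.01604075, 0.54718212, 0.76653287])}
{'fx': 423.05319549361116, 'fy': 423.05319549361116, 'cx': 255.62825822677496, 'cy': 188.2067922277081, 'k1': 0.006342023889790274, 'R': array([[-0.10685542,  0.99415758, -0.01525182],
       [ 0.53673238,  0.04476365, -0.84256428],
       [-0.83695894, -0.09821871, -0.53837981]]), 't': array([ 0.04427692, -0.24253605,  1.30010879])}
{'time_s': np.float64(0.1), 'qpos': array([ 1.171,  0.469, -0.049,  1.534,  0.024,  1.141, -0.082]), 'qvel': array([-0.   , -0.001, -0.   , -0.004, -0.   , -0.   ,  0.001]), 'effort': array([ 0.0000e+00, -5.0917e+01, -8.1000e-02, -2.3683e+01, -6.1000e-02,
        3.4000e-02,  0.0000e+00]), 'ee_pos': array([ 0.244, -0.629,  0.222]), 'orientation': array([-3.086e+00, -5.790e-01,  1.000e-03]), 'contact_force': array([1.199, 0.123, 0.23 ]), 'ft_torque': array([-0.017, -0.059, -0.015]), 'finger_force': np.float64(0.0), 'opening': np.float64(0.087)}
```

View pics/top0.png

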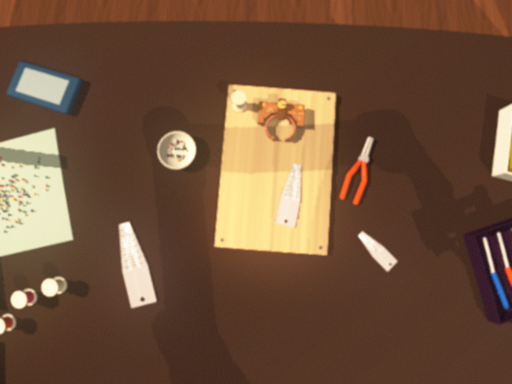

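View pics/scene0.png

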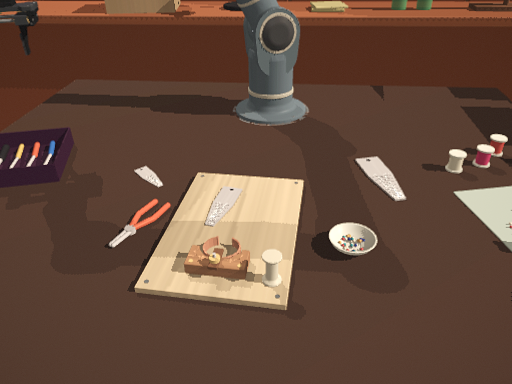

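Gauge look-alikes in the top view are the large one at (137,265), the one on the board at (290,197) and the small one at (378,251). The middle-sized one is on the board. I'll check it in a rectified crop.

```bash
cat > h.py <<'E'
from station import robot
import cv2,numpy as np
def w2p(n,X):
    c=robot.camera_info(n); Y=np.atleast_2d(X)@c["R"].T+c["t"]; s=Y[:,:2]/Y[:,2:]
    s=s*(1+c["k1"]*(s**2).sum(1,keepdims=True)); return s*[c["fx"],c["fy"]]+[c["cx"],c["cy"]]
def p2w(n,uv,z):
    c=robot.camera_info(n); K=np.array([[c["fx"],0,c["cx"]],[0,c["fy"],c["cy"]],[0,0,1]])
    s=cv2.undistortPoints(np.float64(uv).reshape(-1,1,2),K,np.array([c["k1"],0,0,0,0]))[:,0]
    r=np.c_[s,np.ones(len(s))]@c["R"]; o=-c["R"].T@c["t"]
    return o+r*((z-o[2])/r[:,2])[:,None]
def rect(n,p,x0,x1,y0,y1,z,s):  # image: up=+x, left=+y; s m/px
    xs=np.arange(x1,x0,-s); ys=np.arange(y1,y0,-s); gx,gy=np.meshgrid(xs,ys,indexing="ij")
    m=w2p(n,np.c_[gx.ravel(),gy.ravel(),np.full(gx.size,z)]).astype(np.float32).reshape(*gx.shape,2)
    return cv2.remap(p,m[...,0],m[...,1],cv2.INTER_CUBIC)
E
python3 - <<'E'
from h import *
p=cv2.imread("pics/top0.png"); d=np.load("pics/top0.npy")
print("corners",p2w("top",[[229,85],[337,93],[328,255],[214,247]],.012).round(4))
for uv in([290,197],[137,265],[378,251],[282,103],[240,98]): print(uv,d[uv[1],uv[0]],p2w("top",[uv],.015).round(3))
b=p2w("top",[[282,170]],.012)[0]; print(b)
hsv=cv2.cvtColor(p,cv2.COLOR_BGR2HSV)
m=((hsv[...,2]>110)).astype(np.uint8); m[:,:205]=0;m[:,340:]=0;m[:80]=0;m[260:]=0
c=max(cv2.findContours(m,0,2)[0],key=cv2.contourArea)
W=p2w("top",c[:,0].astype(float),.012)[:,:2].astype(np.float32)*1000
r=cv2.minAreaRect(W);print(r,cv2.boxPoints(r))
x,y=b[:2]; x0,x1,y0,y1=x-.2,x+.2,y-.14,y+.14; print(x0,x1,y0,y1)
cv2.imwrite("pics/rect0.png",rect("top",p,x0,x1,y0,y1,.015,.0007))
E
```

```text
corners [[ 0.782   0.0853  0.012 ]
 [ 0.7693 -0.1574  0.012 ]
 [ 0.4105 -0.1356  0.012 ]
 [ 0.4229  0.1071  0.012 ]]
[290, 197] 0.8089068 [[ 0.533 -0.053  0.015]]
[137, 265] 0.8035722 [[0.38  0.27  0.015]]
[378, 251] 0.8082568 [[ 0.42  -0.243  0.015]]
[282, 103] 0.79319143 [[ 0.741 -0.034  0.015]]
[240, 98] 0.7829994 [[0.751 0.06  0.015]]
[ 0.59125919 -0.03518551  0.012     ]
((588.650146484375, -11.918807983398438), (266.075927734375, 385.229248046875), 86.62186431884766) [[ 388.53088  -133.3757  ]
 [ 773.09076  -156.0755  ]
 [ 788.7694    109.538086]
 [ 404.20953   132.23788 ]]
0.391259192243484 0.791259192243484 -0.1751855078070963 0.10481449219290374
```

View pics/rect0.png

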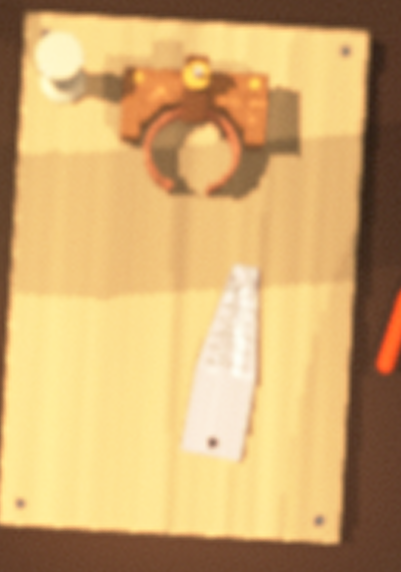

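The rectified view confirms the gauge on the board: about 135 mm long, tip at (246,266), handle back edge centred at (212,455). The cuff opening faces near, with its ends at about (170,190) and (207,192). Next I'll look closely at the cuff ends in the jig frame and work out the first move.

```bash
cat >> h.py <<'E'
from scipy.spatial.transform import Rotation as Rn
C=np.array([.5962,-.0252]); YJ=-.0607
def j2w(j): 
    c,s=np.cos(YJ),np.sin(YJ); return np.atleast_2d(j)@np.array([[c,s],[-s,c]])+C
def w2j(w):
    c,s=np.cos(YJ),np.sin(YJ); return (np.atleast_2d(w)-C)@np.array([[c,-s],[s,c]])
def rectj(n,p,x0,x1,y0,y1,z,s):
    xs=np.arange(x1,x0,-s); ys=np.arange(y1,y0,-s); gx,gy=np.meshgrid(xs,ys,indexing="ij")
    w=j2w(np.c_[gx.ravel(),gy.ravel()])
    m=w2p(n,np.c_[w,np.full(gx.size,z)]).astype(np.float32).reshape(*gx.shape,2)
    return cv2.remap(p,m[...,0],m[...,1],cv2.INTER_CUBIC)
def delta(pos,yaw):
    "shift and turn fractions from the present pose to pos, tool down, tool x at yaw"
    o=robot.observe(); R=Rn.from_rotvec(o["orientation"])
    T=Rn.from_euler("z",yaw)*Rn.from_euler("x",np.pi)
    print("t",o["time_s"],"p",o["ee_pos"].round(4),"F",o["contact_force"].round(2),"shift",(R.inv().apply(np.array(pos)-o["ee_pos"])/.25).round(4),"turn",((R.inv()*T).as_rotvec()/np.pi).round(4))
E
python3 - <<'E'
from h import *
c=robot.camera_info("top");print(-c["R"].T@c["t"])
p=cv2.imread("pics/top0.png");q=cv2.imread("pics/scene0.png")
a=rectj("top",p,.03,.13,-.05,.05,.030,.00025); b=rectj("scene",q,.03,.13,-.05,.05,.030,.00025)
cv2.imwrite("pics/cuff0.png",np.hstack([a,b]))
print(w2j([[.605,-.0674],[.502,-.0492]]))
delta([.502,-.0492,.06],-.175+np.pi/2)
E
```

```text
[0.45751395 0.02614275 0.82294335]
[[ 0.01134376 -0.04158845]
 [-0.09257061 -0.02967023]]
t 0.1 p [ 0.2444 -0.6287  0.2216] F [1.2  0.12 0.23] shift [ 1.8004 -1.7857  0.6493] turn [-5.000e-04 -2.000e-04 -3.262e-01]
```

View pics/cuff0.png

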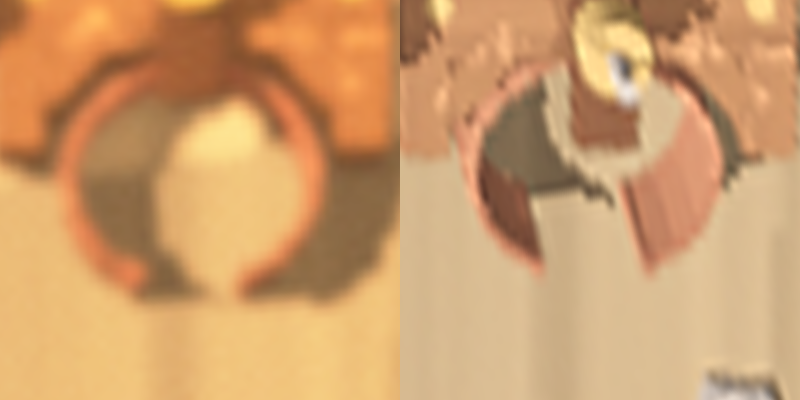

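Cuff inner ends in the left panel (top camera) are at (143,283) and (241,288). In the right panel (scene camera) they are at (545,272) and (645,272). That makes the gap about 25 mm wide, with its middle at jig y of about +1.5 mm and x of about 59 mm. Now I'll move over the handle.

Call:
send_rows(
  deltas=[
    [[0.1,-0.1,0],[0,0,-0.03],60],
    [[0.2,-0.2,0],[0,0,-0.06],40],
    [[0.3,-0.3,0.05],[0,0,-0.09],23],
    [[0.4,-0.4,0.1],[0,0,-0.12],23],
    [[0.5,-0.5,0.1],[0,0,-0.15],23],
    [[0.6,-0.6,0.1],[0,0,-0.18],23],
    [[0.7,-0.7,0.1],[0,0,-0.21],23],
    [[0.8,-0.8,0.1],[0,0,-0.24],23],
    [[0.9,-0.9,0.1],[0,0,-0.27],23],
    [[1,-1,0.1],[0,0,-0.3],23],
  ],
)

```text
time_s: 0.93
ee_pos: [0.3871, -0.3038, 0.1974]
orientation: [-2.484, -1.923, 0.0]
contact_force: [0.2, 0.9, 0.3]
opening: 0.0281
finger_force: 0.0
```

Run:
```python
from h import *
delta([.502,-.0492,.05],-.175+np.pi/2)
```

```text
t 0.9333 p [ 0.3871 -0.3038  0.1974] F [0.24 0.88 0.26] shift [1.1008 0.1901 0.5893] turn [-0.0001  0.     -0.0248]
```

Call:
send_rows(
  deltas=[
    [[0.1,0.02,0],[0,0,-0.003],23],
    [[0.2,0.04,0],[0,0,-0.006],23],
    [[0.3,0.06,0],[0,0,-0.01],23],
    [[0.4,0.08,0.1],[0,0,-0.014],23],
    [[0.5,0.1,0.2],[0,0,-0.018],23],
    [[0.6,0.12,0.3],[0,0,-0.025],23],
    [[0.7,0.14,0.35],[0,0,-0.025],23],
    [[0.8,0.16,0.4],[0,0,-0.025],23],
    [[0.9,0.175,0.45],[0,0,-0.025],23],
    [[1.0,0.19,0.5],[0,0,-0.025],23],
  ],
)

```text
time_s: 1.77
ee_pos: [0.4967, -0.0748, 0.0716]
orientation: [-2.411, -2.013, 0.001]
contact_force: [0.5, -0.0, -0.8]
opening: 0.0198
finger_force: 0.0
```

Run:
```python
from h import *
delta([.502,-.0492,.03],-.175+np.pi/2)
```

```text
t 1.7667 p [ 0.4967 -0.0748  0.0716] F [ 0.53 -0.05 -0.77] shift [0.1046 0.0026 0.1663] turn [-0.0002  0.     -0.0014]
```

Call:
send_rows(
  deltas=[
    [[0.03,0,0.03],[0,0,0],23],
    [[0.06,0,0.06],[0,0,0],23],
    [[0.09,0,0.09],[0,0,0],23],
    [[0.105,0.003,0.12],[0,0,0],23],
    [[0.105,0.003,0.14],[0,0,0],23],
    [[0.105,0.003,0.16],[0,0,0],23],
    [[0.105,0.003,0.175],[0,0,0],23],
    [[0.105,0.003,0.185],[0,0,0],23],
    [[0.105,0.003,0.195],[0,0,0],23],
    [[0.105,0.003,0.2],[0,0,0],23],
  ],
)

```text
time_s: 2.6
ee_pos: [0.502, -0.0506, 0.0224]
orientation: [2.412, 2.013, -0.0]
contact_force: [-0.8, 0.3, 0.1]
opening: 0.0201
finger_force: 0.0
```

Run:
```python
from h import *
delta([.502,-.0492,.015],-.175+np.pi/2)
p,d=robot.snapshot("scene"); a=p[150:270,150:320]; cv2.imwrite("pics/s1.png",cv2.resize(a[:,:,::-1],None,fx=4,fy=4,interpolation=2))
```

```text
t 2.6 p [ 0.502  -0.0506  0.0224] F [-0.82  0.27  0.06] shift [ 0.0056 -0.0012  0.0296] turn [ 0.      0.0001 -0.0015]
```

View pics/s1.png

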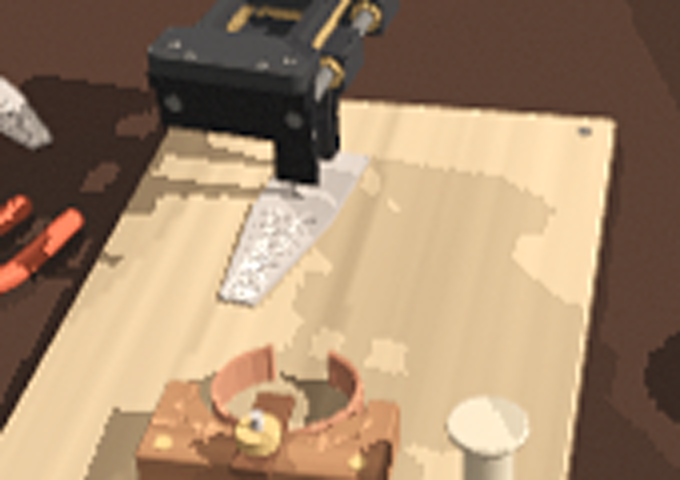

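The fingers (at (297,185) in the crop) hover over the handle, roughly central. Now I'll creep down to contact.

Call:
send_rows(
  deltas=[
    [[0.002,0,0.004],[0,0,0],23],
    [[0.004,0,0.008],[0,0,0],23],
    [[0.005,0,0.012],[0,0,0],23],
    [[0.005,0,0.016],[0,0,0],23],
    [[0.005,0,0.019],[0,0,0],23],
    [[0.005,0,0.022],[0,0,0],23],
    [[0.005,0,0.025],[0,0,0],23],
    [[0.005,0,0.028],[0,0,0],23],
    [[0.005,0,0.03],[0,0,0],23],
    [[0.005,0,0.03],[0,0,0],23],
  ],
)

```text
time_s: 3.48
ee_pos: [0.5029, -0.0489, 0.0154]
orientation: [2.41, 2.014, 0.001]
contact_force: [-0.5, 0.3, 3.2]
opening: 0.0201
finger_force: 1.7
```

Call:
send_rows(
  deltas=[
    [[0,0,0.001],[0,0,0],23],
    [[0,0,0.001],[0,0,0],23],
    [[0,0,0.002],[0,0,0],23],
    [[0,0,0.002],[0,0,0],23],
    [[0,0,0.002],[0,0,0],23],
    [[0,0,0.002],[0,0,0],23],
    [[0,0,0.002],[0,0,0],23],
    [[0,0,0.002],[0,0,0],23],
    [[0,0,0.002],[0,0,0],23],
    [[0,0,0.002],[0,0,0],23],
  ],
)

```text
time_s: 4.32
ee_pos: [0.5032, -0.0489, 0.0154]
orientation: [2.41, 2.013, 0.002]
contact_force: [0.6, 0.7, 7.7]
opening: 0.0201
finger_force: 3.7
```

Call:
send_rows(
  deltas=[
    [[0.005,0.004,0.001],[0,0,-0.002],23],
    [[0.02,0.015,0.001],[0,0,-0.005],23],
    [[0.037,0.028,0.001],[0,0,-0.01],23],
    [[0.055,0.042,0.001],[0,0,-0.015],23],
    [[0.073,0.056,0.001],[0,0,-0.02],23],
    [[0.091,0.07,0.001],[0,0,-0.025],23],
    [[0.109,0.084,0.001],[0,0,-0.03],23],
    [[0.125,0.097,0.001],[0,0,-0.034],23],
    [[0.135,0.105,0.001],[0,0,-0.036],23],
    [[0.1375,0.1065,0.001],[0,0,-0.0363],23],
  ],
)

```text
time_s: 5.15
ee_pos: [0.5363, -0.0193, 0.0154]
orientation: [2.29, 2.148, 0.003]
contact_force: [0.1, -0.7, 8.3]
opening: 0.0202
finger_force: 4.3
```

Run:
```python
from h import *
delta([.5354,-.0197,.015],-.0607+np.pi/2)
p,d=robot.snapshot("scene"); t,_=robot.snapshot("top")
a=rectj("scene",p[:,:,::-1],-.12,.1,-.06,.06,.015,.0004); b=rectj("top",t[:,:,::-1],-.12,.1,-.06,.06,.015,.0004)
cv2.imwrite("pics/r2.png",np.hstack([a,b]))
```

```text
t 5.15 p [ 0.5363 -0.0193  0.0154] F [ 0.1  -0.65  8.25] shift [-0.0017 -0.0036  0.0016] turn [ 0.0009 -0.0001 -0.0011]
```

View pics/r2.png

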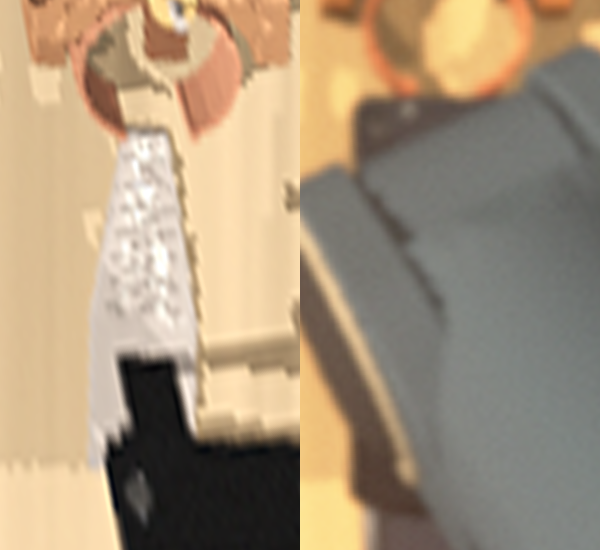

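The gauge followed. In the left panel the tip is at (148,129), centred and straight to the gap. Its right corner sits close to the right end's foreshortened edge at (193,137), but is clear. I'll advance straight.

Call:
send_rows(
  deltas=[
    [[0,0.005,0],[0,0,0],23],
    [[0,0.015,0],[0,0,0],23],
    [[0,0.025,0],[0,0,0],23],
    [[0,0.035,0],[0,0,0],23],
    [[0,0.045,0],[0,0,0],23],
    [[0,0.055,0],[0,0,0],23],
    [[0,0.065,0],[0,0,0],23],
    [[0,0.075,0],[0,0,0],23],
    [[0,0.08,0],[0,0,0],23],
    [[0,0.08,0],[0,0,0],23],
  ],
)

```text
time_s: 6.08
ee_pos: [0.5561, -0.021, 0.0154]
orientation: [2.291, 2.147, 0.003]
contact_force: [-0.3, -0.8, 7.1]
opening: 0.0199
finger_force: 3.6
```

Run:
```python
from h import *
delta([.5554,-.0205,.015],-.0607+np.pi/2)
p,d=robot.snapshot("scene")
a=rectj("scene",p[:,:,::-1],-.05,.1,-.05,.05,.015,.0003)
cv2.imwrite("pics/r3.png",a)
```

```text
t 6.0833 p [ 0.5561 -0.021   0.0154] F [-0.29 -0.79  7.14] shift [ 0.0017 -0.0029  0.0017] turn [ 0.0009 -0.0001 -0.0014]
```

View pics/r3.png

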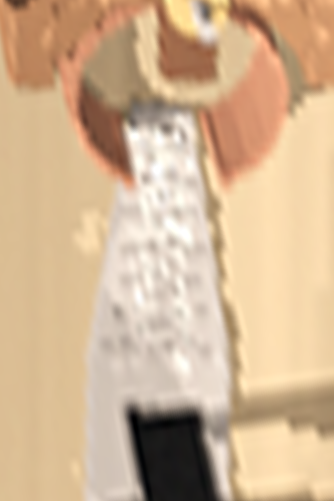

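The tip is inside the gap at (157,105). The left clearance looks smaller than the right, so I'll nudge right by about 0.8 mm while advancing.

Call:
send_rows(
  deltas=[
    [[-0.001,0.002,0],[0,0,0],23],
    [[-0.002,0.005,0],[0,0,0],23],
    [[-0.003,0.008,0],[0,0,0],23],
    [[-0.003,0.011,0],[0,0,0],23],
    [[-0.003,0.014,0],[0,0,0],23],
    [[-0.003,0.017,0],[0,0,0],23],
    [[-0.003,0.02,0],[0,0,0],23],
    [[-0.003,0.023,0],[0,0,0],23],
    [[-0.003,0.024,0],[0,0,0],23],
    [[-0.003,0.024,0],[0,0,0],23],
  ],
)

```text
time_s: 6.97
ee_pos: [0.5617, -0.0221, 0.0155]
orientation: [2.291, 2.147, 0.003]
contact_force: [-1.3, 0.0, 7.4]
opening: 0.0204
finger_force: 3.9
```

Call:
send_rows(
  deltas=[
    [[0,0.002,0],[0,0,0],23],
    [[0,0.004,0],[0,0,0],23],
    [[0,0.006,0],[0,0,0],23],
    [[0,0.008,0],[0,0,0],23],
    [[0,0.01,0],[0,0,0],23],
    [[0,0.012,0],[0,0,0],23],
    [[0,0.012,0],[0,0,0],23],
    [[0,0.012,0],[0,0,0],23],
    [[0,0.012,0],[0,0,0],23],
    [[0,0.012,0],[0,0,0],23],
  ],
)

```text
time_s: 7.8
ee_pos: [0.5646, -0.0223, 0.0154]
orientation: [2.291, 2.147, 0.003]
contact_force: [-0.6, 1.0, 6.2]
opening: 0.0201
finger_force: 3.8
```

Call:
send_rows(
  deltas=[
    [[0,0.001,0],[0,0,0],23],
    [[0,0.002,0],[0,0,0],23],
    [[0,0.004,0],[0,0,0],23],
    [[0,0.006,0],[0,0,0],23],
    [[0,0.008,0],[0,0,0],23],
    [[0,0.008,0],[0,0,0],23],
    [[0,0.008,0],[0,0,0],23],
    [[0,0.008,0],[0,0,0],23],
    [[0,0.008,0],[0,0,0],23],
    [[0,0.008,0],[0,0,0],23],
  ],
)

```text
time_s: 8.63
ee_pos: [0.5666, -0.0225, 0.0154]
orientation: [2.291, 2.147, 0.003]
contact_force: [-0.1, 0.3, 7.7]
opening: 0.0203
finger_force: 3.8
```

Call:
send_rows(
  deltas=[
    [[0,0.001,0],[0,0,0],23],
    [[0,0.002,0],[0,0,0],23],
    [[0,0.004,0],[0,0,0],23],
    [[0,0.006,0],[0,0,0],23],
    [[0,0.008,0],[0,0,0],23],
    [[0,0.008,0],[0,0,0],23],
    [[0,0.008,0],[0,0,0],23],
    [[0,0.008,0],[0,0,0],23],
    [[0,0.008,0],[0,0,0],23],
    [[0,0.008,0],[0,0,0],23],
  ],
)

```text
time_s: 9.47
ee_pos: [0.5686, -0.0225, 0.0154]
orientation: [2.291, 2.147, 0.003]
contact_force: [-1.0, -0.0, 8.0]
opening: 0.02
finger_force: 3.8
```

Call:
send_rows(
  deltas=[
    [[0,0.001,0],[0,0,0],23],
    [[0,0.002,0],[0,0,0],23],
    [[0,0.004,0],[0,0,0],23],
    [[0,0.006,0],[0,0,0],23],
    [[0,0.008,0],[0,0,0],23],
    [[0,0.008,0],[0,0,0],23],
    [[0,0.008,0],[0,0,0],23],
    [[0,0.008,0],[0,0,0],23],
    [[0,0.008,0],[0,0,0],23],
    [[0,0.008,0],[0,0,0],23],
  ],
)

```text
time_s: 10.3
ee_pos: [0.5706, -0.0225, 0.0155]
orientation: [2.291, 2.147, 0.003]
contact_force: [-0.7, -0.1, 7.6]
opening: 0.0198
finger_force: 3.8
```

Call:
send_rows(
  deltas=[
    [[0,0.001,0],[0,0,0],23],
    [[0,0.002,0],[0,0,0],23],
    [[0,0.004,0],[0,0,0],23],
    [[0,0.006,0],[0,0,0],23],
    [[0,0.008,0],[0,0,0],23],
    [[0,0.008,0],[0,0,0],23],
    [[0,0.008,0],[0,0,0],23],
    [[0,0.008,0],[0,0,0],23],
    [[0,0.008,0],[0,0,0],23],
    [[0,0.008,0],[0,0,0],23],
  ],
)

```text
time_s: 11.13
ee_pos: [0.5726, -0.0226, 0.0154]
orientation: [2.291, 2.147, 0.003]
contact_force: [-0.4, 1.1, 7.8]
opening: 0.0201
finger_force: 3.8
```

Run:
```python
from h import *
delta([.5726,-.0225,.015],-.0607+np.pi/2)
p,d=robot.snapshot("scene")
a=rectj("scene",p[:,:,::-1],-.05,.11,-.05,.05,.015,.0003)
cv2.imwrite("pics/r4.png",a)
```

```text
t 11.1333 p [ 0.5726 -0.0226  0.0154] F [-0.43  1.07  7.8 ] shift [ 0.0006 -0.      0.0018] turn [ 0.0007 -0.0001 -0.0013]
```

View pics/r4.png

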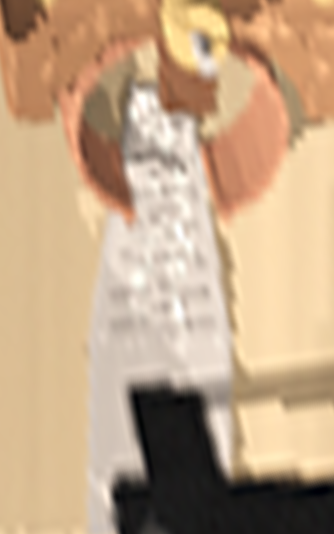

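The tip is about 22–24 mm past the ends, straight, with both edges almost touching (gauge right edge around (200,150)). I'll continue gently.

Call:
send_rows(
  deltas=[
    [[0,0.001,0],[0,0,0],23],
    [[0,0.002,0],[0,0,0],23],
    [[0,0.003,0],[0,0,0],23],
    [[0,0.004,0],[0,0,0],23],
    [[0,0.005,0],[0,0,0],23],
    [[0,0.006,0],[0,0,0],23],
    [[0,0.006,0],[0,0,0],23],
    [[0,0.006,0],[0,0,0],23],
    [[0,0.006,0],[0,0,0],23],
    [[0,0.006,0],[0,0,0],23],
  ],
)

```text
time_s: 12.02
ee_pos: [0.5737, -0.0227, 0.0154]
orientation: [2.291, 2.148, 0.002]
contact_force: [-2.7, 0.0, 8.3]
opening: 0.02
finger_force: 4.1
```

Call:
send_rows(
  deltas=[
    [[0,0.001,0],[0,0,0],23],
    [[0,0.002,0],[0,0,0],23],
    [[0,0.003,0],[0,0,0],23],
    [[0,0.004,0],[0,0,0],23],
    [[0,0.005,0],[0,0,0],23],
    [[0,0.006,0],[0,0,0],23],
    [[0,0.006,0],[0,0,0],23],
    [[0,0.006,0],[0,0,0],23],
    [[0,0.006,0],[0,0,0],23],
    [[0,0.006,0],[0,0,0],23],
  ],
)

```text
time_s: 12.85
ee_pos: [0.5748, -0.0228, 0.0154]
orientation: [2.292, 2.148, 0.001]
contact_force: [-2.2, 0.4, 9.0]
opening: 0.0199
finger_force: 4.6
```

Call:
send_rows(
  deltas=[
    [[0,0.001,0],[0,0,0],23],
    [[0,0.002,0],[0,0,0],23],
    [[0,0.003,0],[0,0,0],23],
    [[0,0.004,0],[0,0,0],23],
    [[0,0.005,0],[0,0,0],23],
    [[0,0.006,0],[0,0,0],23],
    [[0,0.006,0],[0,0,0],23],
    [[0,0.006,0],[0,0,0],23],
    [[0,0.006,0],[0,0,0],23],
    [[0,0.006,0],[0,0,0],23],
  ],
)

```text
time_s: 13.68
ee_pos: [0.5761, -0.0229, 0.0154]
orientation: [2.292, 2.148, 0.0]
contact_force: [-3.5, -0.3, 10.0]
opening: 0.0199
finger_force: 4.8
```

Run:
```python
from h import *
delta([.5761,-.0229,.015],-.0607+np.pi/2)
p,d=robot.snapshot("scene")
a=rectj("scene",p[:,:,::-1],-.05,.11,-.05,.05,.015,.0003)
cv2.imwrite("pics/r5.png",np.hstack([cv2.imread("pics/r4.png"),a]))
```

```text
t 13.6833 p [ 0.5761 -0.0229  0.0154] F [-3.45 -0.28 10.  ] shift [ 0.0002 -0.      0.0017] turn [ 0.0001  0.0001 -0.0013]
```

View pics/r5.png

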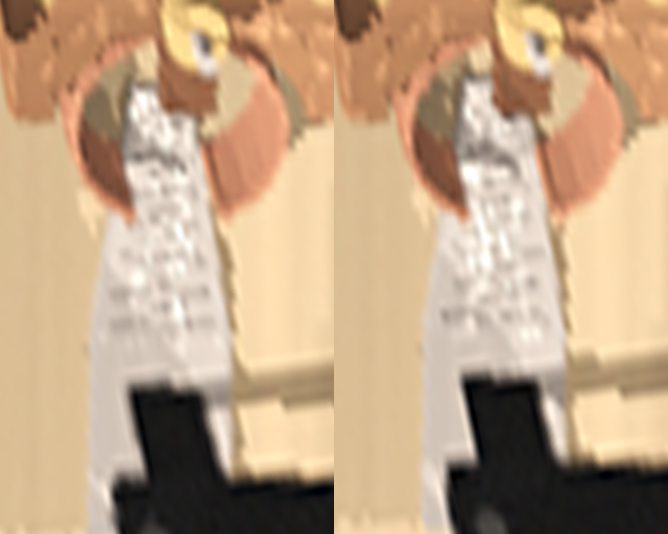

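Call:
send_rows(
  deltas=[
    [[0,0.001,0],[0,0,0],23],
    [[0,0.002,0],[0,0,0],23],
    [[0,0.003,0],[0,0,0],23],
    [[0,0.004,0],[0,0,0],23],
    [[0,0.004,0],[0,0,0],23],
    [[0,0.004,0],[0,0,0],23],
    [[0,0.004,0],[0,0,0],23],
    [[0,0.004,0],[0,0,0],23],
    [[0,0.004,0],[0,0,0],23],
    [[0,0.004,0],[0,0,0],23],
  ],
)

```text
time_s: 14.57
ee_pos: [0.5771, -0.023, 0.0154]
orientation: [2.292, 2.148, 0.0]
contact_force: [-1.9, -0.1, 9.6]
opening: 0.02
finger_force: 4.8
```

Call:
send_rows(
  deltas=[
    [[0,0.001,0],[0,0,0],23],
    [[0,0.002,0],[0,0,0],23],
    [[0,0.003,0],[0,0,0],23],
    [[0,0.004,0],[0,0,0],23],
    [[0,0.004,0],[0,0,0],23],
    [[0,0.004,0],[0,0,0],23],
    [[0,0.004,0],[0,0,0],23],
    [[0,0.004,0],[0,0,0],23],
    [[0,0.004,0],[0,0,0],23],
    [[0,0.004,0],[0,0,0],23],
  ],
)

```text
time_s: 15.4
ee_pos: [0.5781, -0.0231, 0.0154]
orientation: [2.292, 2.148, 0.0]
contact_force: [-2.6, 0.9, 9.1]
opening: 0.0201
finger_force: 4.8
```

Run:
```python
from h import *
p,d=robot.snapshot("scene")
a=rectj("scene",p[:,:,::-1],-.05,.11,-.05,.05,.015,.0003); cv2.imwrite("pics/r6.png",a)
r4=cv2.imread("pics/r4.png"); r5=cv2.imread("pics/r5.png")[:,334:]; 
for n,A,B in(("4-5",r4,r5),("5-6",r5,a)):
  for nm,(v0,v1,u0,u1) in {"gauge":(225,365,115,205),"finger":(400,500,125,225),"cuff":(60,200,65,120)}.items():
    g=cv2.matchTemplate(B[v0-15:v1+15,u0-15:u1+15],A[v0:v1,u0:u1],cv2.TM_CCOEFF_NORMED); _,mx,_,l=cv2.minMaxLoc(g); print(n,nm,"mm",(np.array(l)-15)*.3,round(mx,2))
```

```text
4-5 gauge mm [-0.3 -2.7] 0.59
4-5 finger mm [-0.3 -4.2] 0.99
4-5 cuff mm [ 0.  -0.3] 0.98
5-6 gauge mm [ 0.  -0.6] 0.68
5-6 finger mm [ 0.  -2.4] 0.99
5-6 cuff mm [0. 0.] 0.99
```

The gauge has stopped while the fingers slip on it, the lateral force is balanced, and the axial load is about 3 N, so it is snug. Lifting off straight up.

Call:
send_rows(
  deltas=[
    [[0,0,-0.001],[0,0,0],23],
    [[0,0,-0.002],[0,0,0],23],
    [[0,0,-0.003],[0,0,0],23],
    [[0,0,-0.005],[0,0,0],23],
    [[0,0,-0.01],[0,0,0],23],
    [[0,0,-0.03],[0,0,0],23],
    [[0,0,-0.07],[0,0,0],23],
    [[0,0,-0.13],[0,0,0],23],
    [[0,0,-0.2],[0,0,0],23],
    [[0,0,-0.3],[0,0,0],23],
  ],
)

```text
time_s: 16.28
ee_pos: [0.5769, -0.0235, 0.0894]
orientation: [-2.291, -2.147, 0.003]
contact_force: [0.9, -0.2, -1.2]
opening: 0.0199
finger_force: 0.0
```

Run:
```python
from h import *
p,d=robot.snapshot("scene")
a=rectj("scene",p[:,:,::-1],-.09,.11,-.05,.05,.015,.0003); cv2.imwrite("pics/r7.png",np.hstack([cv2.copyMakeBorder(cv2.imread("pics/r6.png"),0,a.shape[0]-534,0,0,0)[:a.shape[0]],a])[:600])
print(a.shape)
B=a; A=cv2.imread("pics/r6.png")
v0,v1,u0,u1=225,340,95,205
g=cv2.matchTemplate(B[v0-15:v1+15,u0-15:u1+15],A[v0:v1,u0:u1],cv2.TM_CCOEFF_NORMED); _,mx,_,l=cv2.minMaxLoc(g); print((np.array(l)-15)*.3,mx)
```

```text
(667, 334, 3)
[0. 0.] 0.5390785932540894
```

View pics/r7.png

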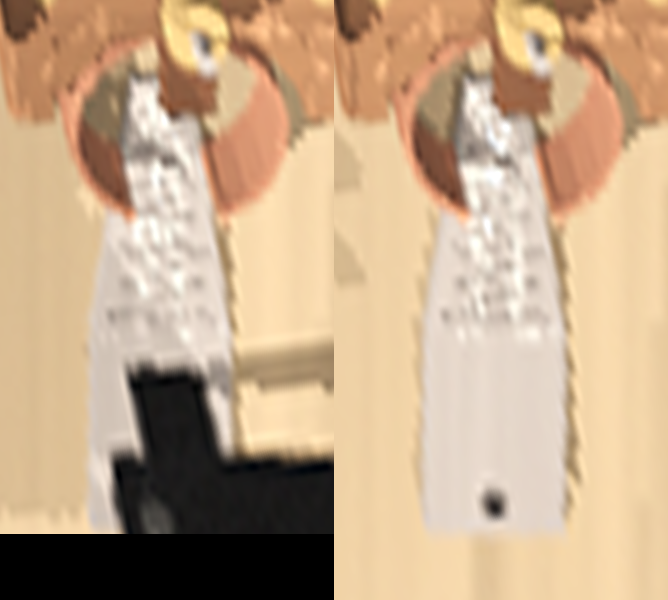

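The gauge lies flat, straight and unmoved after release, with its tip at (485,80) and back edge at (495,533), and its edges are against both cuff ends. Handing in.

```bash
python3 -c "
from station import robot
print(robot.close_job())"
```

```text
the job is handed in; nothing more can be done
None
```

The gauge is in the cuff's gap, flat, straight and snug against both ends as far as the pictures and wrist force show; I pressed it in with about 3 N, let go, and handed the job in (no verdict came back).

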